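# Clear the capsule tray and open the water tank of a coffee machine

### The job

Get the coffee machine ready for a refill: first move both spent capsules from its catch tray into the open white caddy. Then undo the black screw cap of the water tank; it may have a right-hand or a left-hand thread, so feel out which way it gives, and finish holding the cap level in the gripper, lifted at least 5 cm above the tank and still over it. Do not let go of the cap at the end, and leave the mug, the jar and the bowl where they stand.

Things in the scene. Friction and masses are not known exactly. Their poses are not given: they have to be found in the camera images.
- machine: Grey coffee capsule machine, fixed. Its origin is on the worktop under the centre of its open grey catch tray: outer 250 x 130 mm (its x by its y), walls 5 mm thick and 20 mm high, inner floor at z = 5 mm. The machine's housing, 150 mm wide and 280 mm high with its handle, stands on the +y side of the tray, from y = 85 to 285 mm. Nothing overhangs the tray.
- pod_a: Spent aluminium coffee capsule standing in the catch tray, wide rim down: rim diameter 37 mm and 2 mm thick, above it a cone of 31 mm diameter narrowing to 27 mm, 30 mm high in all, about 14 g. Origin: centre of its underside. It stands in the -x half of the tray, about 50 mm from the tray's centre.
- pod_b: The second, identical capsule, in the +x half of the tray, about 50 mm from the tray's centre. Origin: centre of its underside.
- caddy: Open white plastic caddy, loose, 0.6 kg: outer 170 x 150 x 55 mm (its x, y, z), walls and floor 5 mm. Origin: centre of its underside. Both capsules fit side by side, upright or tipped.
- tank: Upright round water tank, fixed, grey plastic, 120 mm diameter, 110 mm high. Origin: centre of its underside. It carries the black cap in the middle of its top.
- neck (a point): Centre of the tank's flat top (110 mm above the worktop), on the cap's axis; z up. Under the cap stands a fixed neck, 41 mm diameter and 18 mm high, so a freed cap must rise 18 mm straight up to come off.
- cap: Black round ribbed screw cap, 52 mm diameter, 30 mm high, about 60 g, skirt down to the tank's top. Origin: centre of its underside, z up. Grip it across any diameter. Right-hand thread: undone counter-clockwise seen from above; left-hand: clockwise. Which one it is changes from start to start and cannot be seen. Until freed it rises no more than about 2 mm.
- cap_top (a point): Centre of the cap's flat top, 30 mm above its underside. The thread is quick and has little friction: turned the wrong way the cap meets a hard stop within 0.3 rad; turned the right way it comes free after about 0.7 rad, lifts freely from 0.85 to 1.25 rad, and meets an end stop at about 1.4 rad (all from its start).
- mug: White mug, 76 mm diameter, 90 mm high, handle at its +y side; a bystander.
- jar: Glass jar with a lid, 68 mm diameter, 110 mm high; a bystander. Origin: centre of its underside.
- bowl: White bowl, 120 mm diameter, 50 mm high; a bystander.

How it is judged:
On the way, in this order (a step that is already met when the one before it is completed fails the run):
1. both capsules lie in the caddy, let go, with the cap still on the tank (x of pod_a in the frame of caddy between -0.08 and 0.08 m and y of pod_a in the frame of caddy between -0.07 and 0.07 m and z of pod_a in the frame of caddy between 0 and 0.05 m and x of pod_b in the frame of caddy between -0.08 and 0.08 m and y of pod_b in the frame of caddy between -0.07 and 0.07 m and z of pod_b in the frame of caddy between 0 and 0.05 m and contact force between the fingers and pod_a below 0.05 N and contact force between the fingers and pod_b below 0.05 N and z of cap in the frame of neck below 0.01 m), for 0.2 s.
2. the gripper has lifted the cap off the neck (z of cap in the frame of neck above 0.025 m and contact force between the fingers and cap above 0.5 N), for 0.2 s.
At the end, for the whole second after the job is handed in: Both capsules lie released inside the caddy; the fingers grip the cap, its underside over 45 mm above the tank's top, within 60 mm of the tank's axis, tilted under 0.3 rad, clear of the tank and at rest (under 0.03 m/s) (x of pod_a in the frame of caddy between -0.08 and 0.08 m and y of pod_a in the frame of caddy between -0.07 and 0.07 m and z of pod_a in the frame of caddy between 0 and 0.05 m and x of pod_b in the frame of caddy between -0.08 and 0.08 m and y of pod_b in the frame of caddy between -0.07 and 0.07 m and z of pod_b in the frame of caddy between 0 and 0.05 m and contact force between the fingers and pod_a below 0.05 N and contact force between the fingers and pod_b below 0.05 N and z of cap in the frame of neck above 0.045 m and horizontal distance between cap and neck below 0.06 m and angle between cap's own z axis and vertical below 0.3 rad and contact force between the fingers and cap above 0.5 N and contact force between cap and tank below 0.05 N and linear speed of cap below 0.03 m/s); the arm keeps its last pose, push and grip.
It fails at once if the cap is taken off before both capsules are in the caddy (z of cap in the frame of neck above 0.02 m and not ((x of pod_a in the frame of caddy between -0.08 and 0.08 m and y of pod_a in the frame of caddy between -0.07 and 0.07 m and z of pod_a in the frame of caddy between 0 and 0.05 m) and (x of pod_b in the frame of caddy between -0.08 and 0.08 m and y of pod_b in the frame of caddy between -0.07 and 0.07 m and z of pod_b in the frame of caddy between 0 and 0.05 m))).
It fails at once if a bystander is shifted by more than 30 mm (distance of any of mug, jar, bowl from where it was at the start of the episode above 0.03 m).
It also fails if it takes over 59 s, if anything falls off the work surface, if the arm or the gripper's body presses on something with over 40 N, if the wrist force passes 120 N, or if a joint passes its speed limit or range.

### The arm

A 6-joint arm with a two-finger parallel gripper is mounted at the origin on the work surface. World frame = base frame: x ahead of the robot, y to its left, z up, the work surface at z = 0. Lengths are in m, angles in rad, forces in N, time in s.
With the tool pointing down it reaches from about 0.3 to 0.775 m from the base axis. Payload 14.6 kg.
Tool frame: the origin (TCP) lies between the finger pads; the fingertips stand ctrl.tip_extent ahead of it and the grasp point (between the pads) lies 3 mm ahead of it (ctrl.tip_extent is the distance from the TCP to the fingertips, in m); z points along the fingers, y is the line along which they close (so a half turn about z gives the same grasp; the last joint's range is limited). The gripper opens to 94 mm and grips with 3 to 60 N. Pads are 16 mm wide; open, the fingers measure 119 mm over their backs; the gripper's body (75 mm by 177 mm) begins 78 mm behind the grasp point.
Start: joints at [-1.391, 0.3, 1.521, -0, 1.321, -0.067], TCP at [0.134, -0.533, 0.19] pointing down, gripper open.
Joint ranges: [-3.03, 3.03], [-0.79, 2.21], [0.23, 2.52], [-1.04, 4.18], [0, 3.07], [-2.55, 2.55]. Speed limits (rad/s): [2.22, 2.22, 2.57, 3.14, 3.14, 3.14].

### API

Orientations are given as [roll, pitch, yaw] about the fixed x, y, z axes, in that order (R = Rz(yaw) Ry(pitch) Rx(roll)).
In Python, from station import ctrl, imaging, hand_in gives the robot as it stands (ctrl), with the cameras (imaging) and the job as plain functions.
- The arm moves only by the shell command python3 shift.py 'ROWS' [OPENING] [FORCE]. ROWS is a JSON list of rows, 1 to 10 of them, each an object with the fields dx, dy, dz (the shift in shares of the most that a row can go, 1 being 50 mm), rx, ry, rz (a rotation vector in normalised numbers (1 is 120 degrees)); a field left out counts as zero; each row shifts and turns the commanded pose from where the row before left it, along the tool's axes as they then stand; what a row does not reach is not made up. A row lasts 1/10 s, in which the tool goes at most 0.05 m and 0.15 rad, less where a joint would pass 70% of its speed; a pose out of reach is approached as far as the arm can. OPENING is the finger opening in m, set as the command begins (- or left out keeps the last). The fingers move at their own pace and stop on an object; FORCE is the grip in N (left out, the last holds). Time passes only in rows, so rows that do not move let the fingers close. It prints the time, the measured TCP pose, the force, the opening and the grip force at its end. No shift or turn number may pass 1 either way. Input that does not fit is refused with a message, and nothing moves.
- ctrl.get_obs(): the state, without advancing time (a new reading comes with each control period).
- imaging.camera(name): name is "side" or "top"; returns a dict with "pixels" (384x512x3 uint8, blue, green, red), "fx", "fy", "cx", "cy" (pixels), "extrinsics" (4x4, takes a point from camera to world coordinates). Camera axes: x right, y up, looking along -z (the intrinsics and any distortion apply to the point x, -y, -z); pixel columns grow to the right and rows downward; lengths in m; the calibration is good to about 2 mm. A picture is of the moment at which its call begins. There is no depth.
- hand_in(): hands the job in; it is judged then, once.
The state is a dict: "time_s": time; "qpos": joint angles; "joint_vel": joint speeds; "tau": joint torques, N m; "ee_pos": TCP position; "eef_rot": TCP orientation; "force": force on the tool from outside, world axes, zero at the start; "moment": the same for the moment, N m; "grip_width": finger opening in m; "grip_force": force on a finger pad.
Only numpy, scipy, OpenCV 4.12 (cv2) and the standard library are available. Lean on these libraries where they do the work, as an engineer would, in place of code of your own. Each camera call takes 0.05 s, during which the arm holds its last target. There are 200 camera calls.

## Working session

There is one attempt and no reset: what is moved stays moved. The work goes in short steps, Python scripts to look and compute and a shell command to move; the robot and the scene stay as the last step left them, time stands still between calls to the robot, and variables do not carry over. Pictures are saved under pics/ and viewed, at most 10 in all, crops included, and the job is handed in when it is done.

```bash
ls; mkdir -p pics
python3 - <<'E'
from station import ctrl, imaging, hand_in
import cv2,numpy as np
for n in("top","side"):
    c=imaging.camera(n);cv2.imwrite(f"pics/{n}0.png",c["pixels"]);print(n,[c[k] for k in("fx","fy","cx","cy")],[k for k in c]);print(np.round(c["extrinsics"],4).tolist())
print(ctrl.get_obs(),ctrl.tip_extent)
E
```

```text
pics
shift.py
station.py
top [465.87571126344545, 465.87571126344545, 254.78930101210705, 186.66439713295924] ['pixels', 'fx', 'fy', 'cx', 'cy', 'extrinsics']
[[-0.0065, 0.9928, -0.1196, 0.401], [-1.0, -0.007, -0.0038, 0.0001], [-0.0046, 0.1195, 0.9928, 1.233], [0.0, 0.0, 0.0, 1.0]]
side [485.31359765721004, 485.31359765721004, 257.0709423498683, 187.74166915470428] ['pixels', 'fx', 'fy', 'cx', 'cy', 'extrinsics']
[[-0.206, -0.6256, 0.7525, 1.3097], [0.9785, -0.1411, 0.1505, 0.1466], [0.012, 0.7673, 0.6412, 0.7681], [0.0, 0.0, 0.0, 1.0]]
{'time_s': 0.1, 'qpos': array([-1.39063479e+00,  3.00405445e-01,  1.52153699e+00, -2.03761526e-05,
        1.32065747e+00, -6.66298796e-02]), 'joint_vel': array([-5.44560176e-04, -1.92575402e-03,  3.25146626e-05,  2.45225190e-04,
        1.76308115e-03,  1.65308158e-04]), 'tau': array([ 2.07004960e-03, -5.32642722e+01, -3.53283191e+01,  7.09267915e-02,
        2.35034258e-02, -7.09016649e-05]), 'ee_pos': array([ 0.13429275, -0.53309694,  0.18914099]), 'eef_rot': array([-3.14058632e+00, -4.73704556e-05,  2.46796450e-01]), 'force': array([-0.53286398, -1.58843307, -0.36224596]), 'moment': array([-0.00515948,  0.02245117, -0.01813783]), 'grip_force': 0.0, 'grip_width': 0.09379430448419343} 0.022
```

View pics/top0.png

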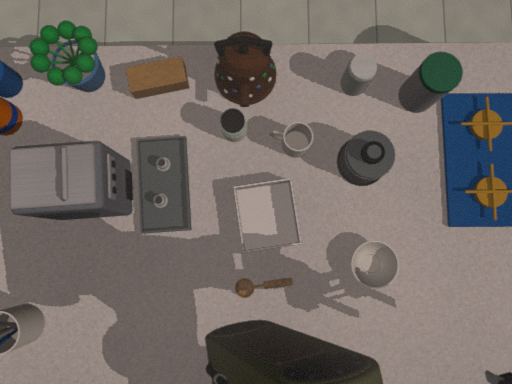

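View pics/side0.png

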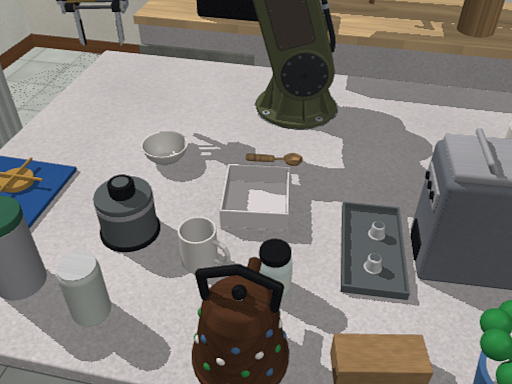

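The top view shows pods at about (162,163) and (159,200) in the tray at (164,184), the caddy at (267,215), the cap at (373,152), the mug at (297,140), the jar at (234,123) and the bowl at (375,265). The side view agrees: cap (122,187), pods (376,231) and (373,263). I'll zoom in next.

```bash
cat > h.py <<'E'
import numpy as np
K={"top":(465.8757,254.789,186.664),"side":(485.3136,257.071,187.742)}
E={"top":np.array([[-0.0065,0.9928,-0.1196,0.401],[-1.0,-0.007,-0.0038,0.0001],[-0.0046,0.1195,0.9928,1.233]]),
"side":np.array([[-0.206,-0.6256,0.7525,1.3097],[0.9785,-0.1411,0.1505,0.1466],[0.012,0.7673,0.6412,0.7681]])}
def pt(n,u,v,z):
    f,cx,cy=K[n];d=E[n][:,:3]@np.array([(u-cx)/f,-(v-cy)/f,-1]);o=E[n][:,3]
    return (o+d*(z-o[2])/d[2])[:2]
def px(n,p):
    f,cx,cy=K[n];q=E[n][:,:3].T@(np.array(p)-E[n][:,3]);return cx+f*q[0]/-q[2],cy-f*q[1]/-q[2]
E
python3 - <<'E'
import cv2,numpy as np
t=cv2.imread("pics/top0.png");s=cv2.imread("pics/side0.png")
def cr(i,x,y,w,h,k):return cv2.resize(i[y:y+h,x:x+w],(w*k,h*k),interpolation=cv2.INTER_CUBIC)
a=np.hstack([cr(t,140,140,50,75,8),cr(t,345,125,50,75,8)])
cv2.imwrite("pics/z1.png",a)
b=np.hstack([cr(s,350,200,50,75,8),cr(s,95,165,50,75,8)])
cv2.imwrite("pics/z2.png",b)
E
```

```text
(no output)
```

View pics/z1.png

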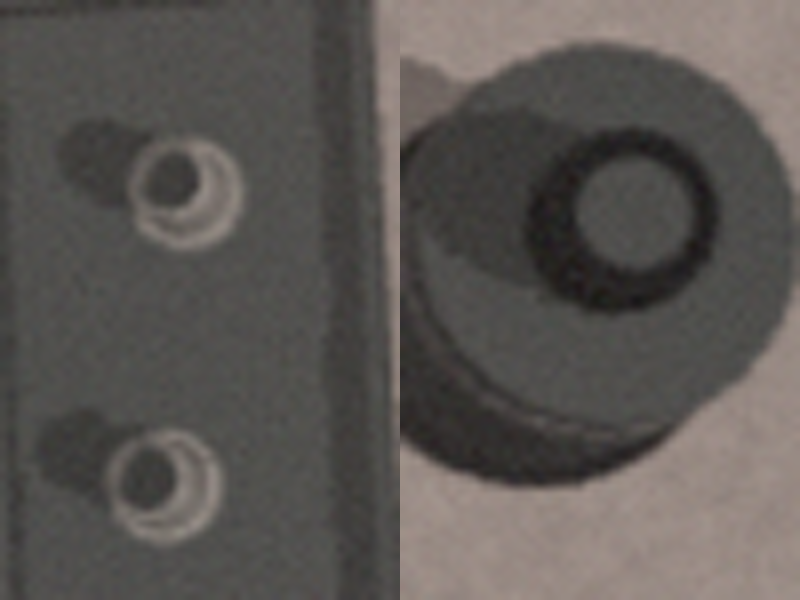

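View pics/z2.png

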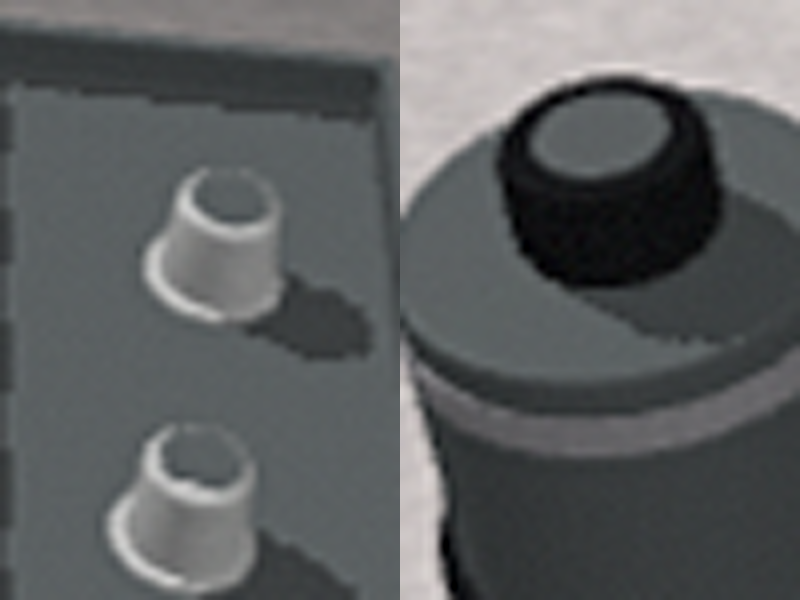

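Zooms: the pod rim centres are at top pixels (162.9,163.6) and (160.1,200.4), with tops at side pixels (378.1,224.3) and (375.0,257.1). The cap top centre is at (373.8,151.1) in the top view and (119.8,181.5) in the side view. The pods stand upright.

Run:
```python
from h import *
for n,l in {"podU":[("top",162.9,163.6,.007),("top",161.1,161.8,.035),("side",378.1,224.3,.035),("side",375,257.1,.035)],
"podL":[("top",160.1,200.4,.007),("top",158.3,199.3,.035),],
"cap":[("top",373.8,151.1,.14),("side",119.8,181.5,.14)],
"caddy":[("top",234,187,.055),("top",291,179,.055),("top",299,242,.055),("top",243,250,.055)],
"tray":[("top",138,136,.02),("top",187,135,.02),("top",190,230,.02),("top",142,233,.02)],
"mug":[("top",298,139,.09)],"jar":[("top",233,121,.11)],"bowl":[("top",375,264,.05)]}.items():
    P=[pt(*a) for a in l];print(n,np.round(P,3).tolist(),np.round(np.mean(P,0),3))
```

```text
podU [[0.612, 0.25], [0.612, 0.249], [0.513, 0.256], [0.611, 0.252]] [0.587 0.252]
podL [[0.514, 0.255], [0.514, 0.254]] [0.514 0.255]
cap [[0.616, -0.28], [0.615, -0.278]] [ 0.615 -0.279]
caddy [[0.542, 0.058], [0.562, -0.088], [0.402, -0.105], [0.383, 0.035]] [ 0.472 -0.025]
tray [[0.685, 0.315], [0.687, 0.184], [0.435, 0.174], [0.428, 0.298]] [0.559 0.243]
mug [[0.658, -0.104]] [ 0.658 -0.104]
jar [[0.7, 0.057]] [0.7   0.057]
bowl [[0.346, -0.295]] [ 0.346 -0.295]
```

Careful with the scale: shifts go in shares of 50 mm and turns go in shares of 120 degrees. That gives: 0.0396 m is 0.792, -0.0279 m is -0.558.

```bash
python3 shift.py '[{"dx": 0.792,"dy": -0.558},{"dx": 0.792,"dy": -0.558},{"dx": 0.792,"dy": -0.558},{"dx": 0.792,"dy": -0.558},{"dx": 0.792,"dy": -0.558},{"dx": 0.792,"dy": -0.558},{"dx": 0.792,"dy": -0.558},{"dx": 0.792,"dy": -0.558},{"dx": 0.792,"dy": -0.558},{"dx": 0.792,"dy": -0.558}]' 0.06; python3 shift.py '[{"rz": -0.0702},{"rz": -0.0702},{"rz": -0.0702},{"rz": -0.0702},{"rz": -0.0702},{"rz": -0.0702},{"rz": -0.0702},{"rz": -0.0702},{"rz": -0.0702}]'
```

```text
time_s: 1.1
ee_pos: [0.4511, -0.1642, 0.1896]
eef_rot: [3.142, 0.0, 0.247]
force: [0.1, -1.3, -0.8]
grip_width: 0.0599
grip_force: 0.0
time_s: 2.0
ee_pos: [0.4501, -0.166, 0.1894]
eef_rot: [-3.141, -0.0, 1.576]
force: [-0.6, 0.3, -0.2]
grip_width: 0.0603
grip_force: 0.0
```

Scaled: 0.0421 m is 0.842, 0.0064 m is 0.128.

```bash
python3 shift.py '[{"dx": 0.842,"dy": 0.128},{"dx": 0.842,"dy": 0.128},{"dx": 0.842,"dy": 0.128},{"dx": 0.842,"dy": 0.128},{"dx": 0.842,"dy": 0.128},{"dx": 0.842,"dy": 0.128},{"dx": 0.842,"dy": 0.128},{"dx": 0.842,"dy": 0.128},{"dx": 0.842,"dy": 0.128},{"dx": 0.842,"dy": 0.128}]'; python3 shift.py '[{"dz": 0.8},{"dz": 0.8},{}]'
```

```text
time_s: 3.0
ee_pos: [0.5144, 0.2567, 0.1894]
eef_rot: [-3.141, 0.0, 1.57]
force: [0.3, -0.6, 1.1]
grip_width: 0.0602
grip_force: 0.0
time_s: 3.3
ee_pos: [0.512, 0.2541, 0.1046]
eef_rot: [-3.133, 0.004, 1.57]
force: [-0.7, 0.3, 0.0]
grip_width: 0.0598
grip_force: 0.0
```

Scaled: 0.03 m is 0.6, 0.014 m is 0.28.

```bash
python3 shift.py '[{"dz": 0.6},{"dz": 0.6},{"dz": 0.28},{},{}]'; python3 shift.py '[{},{},{},{},{},{}]' 0.015 8
```

```text
time_s: 3.8
ee_pos: [0.5155, 0.2552, 0.0374]
eef_rot: [3.14, -0.001, 1.57]
force: [-0.2, -1.3, 0.3]
grip_width: 0.0599
grip_force: 0.0
time_s: 4.4
ee_pos: [0.5146, 0.2549, 0.0357]
eef_rot: [-3.142, 0.0, 1.57]
force: [-0.0, -0.6, 0.0]
grip_width: 0.0162
grip_force: 0.0
```

Run:
```python
from station import ctrl, imaging, hand_in
import cv2,numpy as np
t=imaging.camera("top")["pixels"];s=imaging.camera("side")["pixels"]
a=np.hstack([cv2.resize(i,(400,500),interpolation=cv2.INTER_CUBIC) for i in(t[120:245,120:220],s[180:305,325:425])])
cv2.imwrite("pics/z3.png",a);print(ctrl.get_obs()["grip_width"])
```

```text
0.015347667127457365
```

View pics/z3.png

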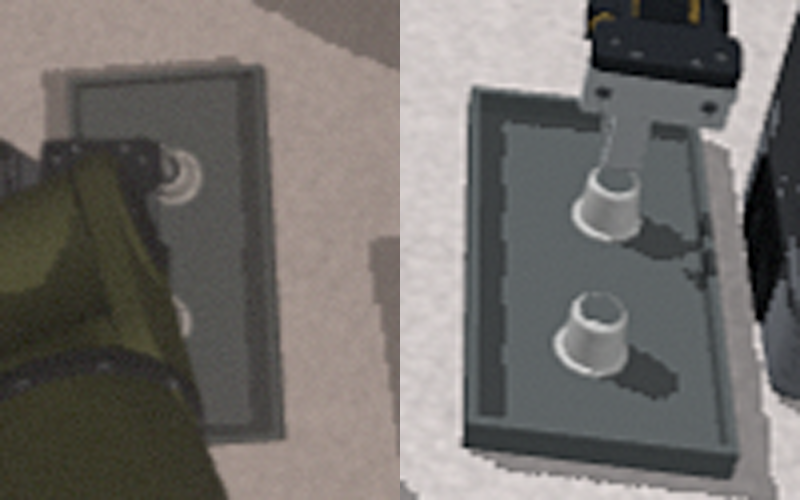

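The side view shows the closed fingers standing beyond pod_a, at side pixel about (380,222), and the pod unmoved. I'll check where the tool projects against its reported pose.

Run:
```python
from h import *
from station import ctrl, imaging, hand_in
o=ctrl.get_obs();p=o["ee_pos"];print(p,o["eef_rot"],o["qpos"])
for n in("top","side"):
    print(n,"tip",px(n,p-[0,0,.022]),"tcp",px(n,p),"body",px(n,p+[0,0,.075]), "top at pod",px(n,[.514,.255,.035]))
for v in(215,222): print(pt("side",380.5,v,.014),pt("side",380.5,v,.035))
```

```text
[0.51458893 0.25491208 0.03563153] [-3.14149964e+00  9.39859628e-06  1.56981733e+00] [3.96146650e-01 5.22099127e-01 1.59328868e+00 3.19228764e-05
 1.02629425e+00 3.97109107e-01]
top tip (np.float64(159.74570493963648), np.float64(199.86942274269387)) tcp (np.float64(157.98135474446966), np.float64(199.09126358051262)) body (np.float64(151.4533984139628), np.float64(196.21213615851985)) top at pod (np.float64(157.99471757876688), np.float64(199.34122418310992))
side tip (np.float64(375.79307093870835), np.float64(231.80469724937907)) tcp (np.float64(377.50734305579994), np.float64(224.60590422021644)) body (np.float64(383.7136352802895), np.float64(198.54363980072503)) top at pod (np.float64(377.5039251246186), np.float64(224.63593328423616))
[0.45762391 0.26425199] [0.48135233 0.26097565]
[0.48107397 0.26458803] [0.50414935 0.26130232]
```

Run:
```python
from station import ctrl, imaging, hand_in
import cv2,numpy as np
s=imaging.camera("side")["pixels"]
cv2.imwrite("pics/z4.png",cv2.resize(s[180:245,355:425],(700,595)[:2] if 0 else (640,594),interpolation=cv2.INTER_CUBIC))
```

```text
(no output)
```

View pics/z4.png

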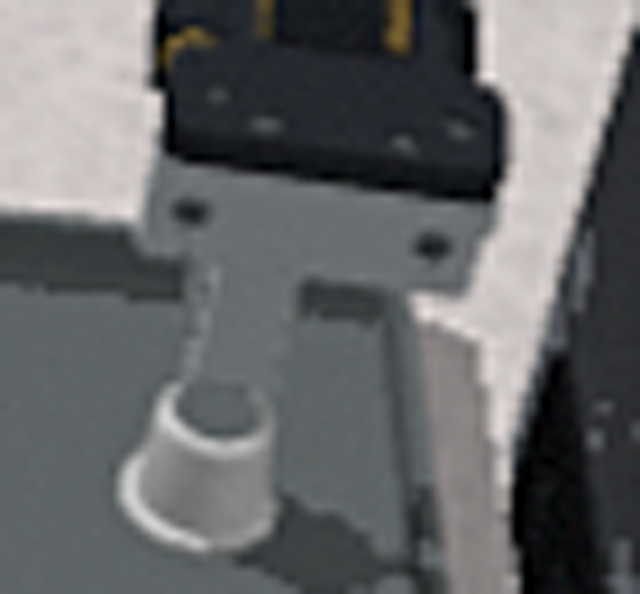

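```bash
python3 - <<'E'
from h import *
for T,S in[((160,155),(373,190)),((131,155),(410,190))]:
    for z in np.arange(.06,.27,.03): print(round(z,2),np.round(pt("top",*T,z),3),np.round(pt("side",*S,z),3))
from station import ctrl, imaging, hand_in
o=ctrl.get_obs();print(o["time_s"],o["ee_pos"],o["grip_width"],o["force"])
E
python3 - <<'E'
from h import *
c=np.array([.1343,-.5331,.189])
for s in(-1,1):
  for z in(-.022,0,.03,.056,.075): print(s,z,np.round(px("side",c+np.array([s*.055*.244,-s*.055*.97,z])),1))
import cv2
i=cv2.imread("pics/side0.png");cv2.imwrite("pics/z5.png",cv2.resize(i[0:60,45:145],(800,480),interpolation=cv2.INTER_CUBIC))
E
```

```text
-1 -0.022 [124.6  56.8]
-1 0 [123.3  49.4]
-1 0.03 [121.5  39.1]
-1 0.056 [119.9  29.9]
-1 0.075 [118.7  23. ]
1 -0.022 [85.2 57. ]
1 0 [83.5 49.6]
1 0.03 [81.2 39.2]
1 0.056 [79.1 30. ]
1 0.075 [77.5 23.2]
```

View pics/z5.png

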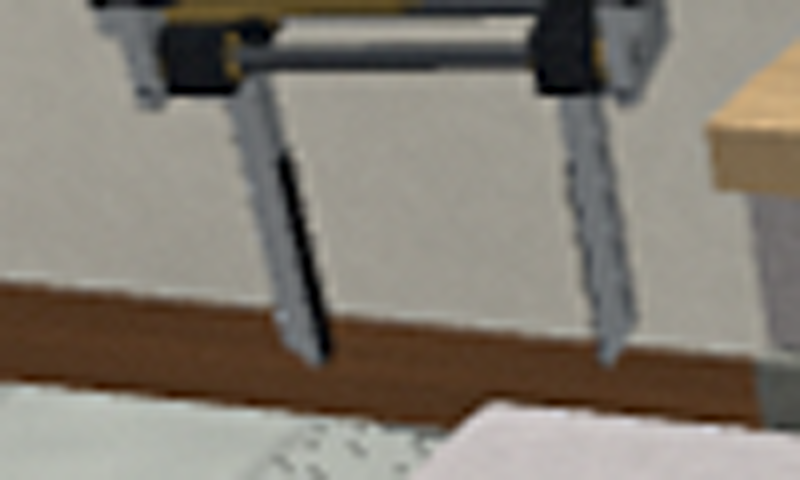

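The initial picture has the fingertips at (84,45) and (121,45), about 12 px above where the reported pose puts them. The current view says the same: the real tips stand roughly 35 mm higher than reported, so they closed above the pod. I'll reopen and feel my way down by force.

Scaled: 0.01 m is 0.2.

```bash
python3 shift.py '[{},{},{},{},{"dz": 0.2},{"dz": 0.2},{}]' 0.06
python3 - <<'E'
from station import ctrl, imaging, hand_in
from h import *
import cv2
o=ctrl.get_obs();p=o["ee_pos"];print(p,o["grip_width"],o["force"])
for s in(-1,1):
  for d in(0,.035): print(np.round(px("side",p+[s*.03,0,-.022+d]),1),end=" ")
i=imaging.camera("side")["pixels"];cv2.imwrite("pics/z6.png",cv2.resize(i[180:255,340:420],(640,600),interpolation=cv2.INTER_CUBIC))
E
```

```text
time_s: 5.25
ee_pos: [0.5136, 0.2545, 0.0136]
eef_rot: [-3.139, 0.001, 1.57]
force: [0.9, 1.1, 1.1]
grip_width: 0.0601
grip_force: 0.0
[0.51362636 0.25446883 0.01359359] 0.06006274103052514 [0.90930907 1.07311913 1.07038445]
[374.3 229.2] [376.9 218. ] [373.6 248.2] [376.3 236.9]
```

View pics/z6.png

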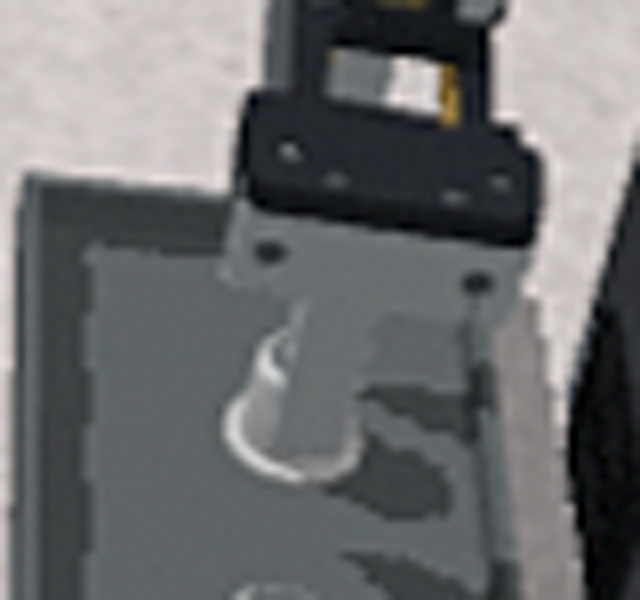

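The front finger now covers the pod, its tip at about (379,236). That confirms an offset of about +36 mm in z, plus about 5 mm in +y. I'll correct y and go down another 17 mm.

Scaled: 0.01 m is 0.2, -0.005 m is -0.1.

```bash
python3 shift.py '[{"dx": -0.1},{"dz": 0.2},{"dz": 0.08},{"dz": 0.06},{}]'; python3 shift.py '[{},{},{},{},{},{}]' 0.015 8
```

```text
time_s: 5.8
ee_pos: [0.5144, 0.2498, -0.0019]
eef_rot: [-3.141, 0.0, 1.57]
force: [-0.1, -0.3, 0.3]
grip_width: 0.06
grip_force: 0.0
time_s: 6.4
ee_pos: [0.5147, 0.2499, -0.0013]
eef_rot: [3.141, -0.0, 1.57]
force: [-0.1, -0.3, -0.6]
grip_width: 0.0286
grip_force: 8.0
```

Scaled: -0.045 m is -0.9, -0.0356 m is -0.712.

```bash
python3 shift.py '[{"dz": -0.6},{"dz": -0.9},{"dz": -0.9},{"dx": -0.712,"dy": -0.208},{"dx": -0.712,"dy": -0.208},{"dx": -0.712,"dy": -0.208},{"dx": -0.712,"dy": -0.208},{"dx": -0.712,"dy": -0.208},{"dx": -0.712,"dy": -0.208},{"dx": -0.712,"dy": -0.208}]';  python3 shift.py '[{"dx": -0.712,"dy": -0.208},{},{"dz": 0.9},{"dz": 0.7},{"dz": 0.5},{"dz": 0.2},{}]'
```

```text
time_s: 7.4
ee_pos: [0.4409, -0.0005, 0.1188]
eef_rot: [3.141, 0.0, 1.57]
force: [1.4, -0.2, 0.9]
grip_width: 0.0286
grip_force: 8.0
time_s: 8.1
ee_pos: [0.4308, -0.0343, 0.003]
eef_rot: [-3.14, -0.0, 1.57]
force: [-0.6, 0.3, -0.3]
grip_width: 0.0288
grip_force: 8.0
```

Scaled: -0.045 m is -0.9, -0.03 m is -0.6.

```bash
python3 shift.py '[{},{},{},{"dz": -0.6},{"dz": -0.9},{"dz": -0.9}]' 0.045; python3 shift.py '[{"dx": 0.698,"dy": 0.452},{"dx": 0.698,"dy": 0.452},{"dx": 0.698,"dy": 0.452},{"dx": 0.698,"dy": 0.452},{"dx": 0.698,"dy": 0.452},{"dx": 0.698,"dy": 0.452},{"dx": 0.698,"dy": 0.452},{"dx": 0.698,"dy": 0.452},{}]' 0.06
```

```text
time_s: 8.7
ee_pos: [0.4308, -0.0347, 0.1256]
eef_rot: [-3.142, -0.0, 1.57]
force: [0.9, -0.8, -0.3]
grip_width: 0.0449
grip_force: 0.0
time_s: 9.6
ee_pos: [0.6131, 0.2477, 0.1231]
eef_rot: [3.141, -0.001, 1.573]
force: [-0.4, -0.7, -0.5]
grip_width: 0.06
grip_force: 0.0
```

Scaled: 0.045 m is 0.9, 0.04 m is 0.8.

```bash
python3 shift.py '[{"dz": 0.9},{"dz": 0.8},{"dz": 0.6},{"dz": 0.16},{}]'
```

```text
time_s: 10.1
ee_pos: [0.6119, 0.2438, 0.0007]
eef_rot: [-3.141, 0.0, 1.569]
force: [-0.5, 0.0, 1.1]
grip_width: 0.06
grip_force: 0.0
```

Scaled: 0.001 m is 0.02.

```bash
python3 shift.py '[{"dz": 0.02},{},{},{},{},{}]' 0.015 8
python3 - <<'E'
from station import ctrl, imaging, hand_in
print(ctrl.get_obs()["ee_pos"])
E
```

```text
time_s: 10.7
ee_pos: [0.6125, 0.2443, 0.0003]
eef_rot: [3.141, -0.0, 1.57]
force: [-0.9, -0.6, 5.5]
grip_width: 0.0289
grip_force: 8.2
[6.12496583e-01 2.44293596e-01 2.78009702e-04]
```

Scaled: -0.045 m is -0.9, -0.0337 m is -0.674.

```bash
python3 shift.py '[{"dz": -0.6},{"dz": -0.9},{"dz": -0.9},{"dx": -0.674,"dy": -0.252},{"dx": -0.674,"dy": -0.252},{"dx": -0.674,"dy": -0.252},{"dx": -0.674,"dy": -0.252},{"dx": -0.674,"dy": -0.252},{"dx": -0.674,"dy": -0.252},{"dx": -0.674,"dy": -0.252}]';  python3 shift.py '[{"dx": -0.674,"dy": -0.252},{},{"dz": 0.9},{"dz": 0.7},{"dz": 0.5},{"dz": 0.2},{}]'; python3 shift.py '[{},{},{},{"dz": -0.6},{"dz": -1},{"dz": -1},{"dz": -1},{"dz": -1}]' 0.045
```

```text
time_s: 11.7
ee_pos: [0.523, 0.0072, 0.1197]
eef_rot: [3.142, -0.0, 1.57]
force: [0.9, -0.6, -0.7]
grip_width: 0.0286
grip_force: 8.0
time_s: 12.4
ee_pos: [0.5108, -0.0249, 0.0039]
eef_rot: [-3.14, -0.0, 1.57]
force: [-0.0, -1.0, 1.1]
grip_width: 0.0289
grip_force: 8.0
time_s: 13.2
ee_pos: [0.5107, -0.0252, 0.2376]
eef_rot: [3.14, 0.0, 1.57]
force: [0.7, -1.2, 0.7]
grip_width: 0.0448
grip_force: 0.0
```

Scaled: -0.037 m is -0.74, 0.0149 m is 0.298.

```bash
python3 shift.py '[{"dx": -0.74,"dy": 0.298},{"dx": -0.74,"dy": 0.298},{"dx": -0.74,"dy": 0.298},{"dx": -0.74,"dy": 0.298},{"dx": -0.74,"dy": 0.298},{"dx": -0.74,"dy": 0.298},{"dx": -0.74,"dy": 0.298},{},{"dz": 0.6},{}]' 0.08
python3 - <<'E'
from station import ctrl, imaging, hand_in
import cv2,numpy as np
t=imaging.camera("top")["pixels"];s=imaging.camera("side")["pixels"]
a=np.vstack([np.hstack([cv2.resize(i,(400,320),interpolation=cv2.INTER_CUBIC) for i in(t[165:265,215:340],s[155:235,205:305])]),
 np.hstack([cv2.resize(i,(400,280),interpolation=cv2.INTER_CUBIC) for i in(t[100:205,325:475],s[130:235,75:225])])])
cv2.imwrite("pics/z7.png",a);o=ctrl.get_obs();print(o["ee_pos"],o["qpos"])
E
```

```text
time_s: 14.2
ee_pos: [0.6139, -0.2835, 0.2015]
eef_rot: [-3.137, -0.003, 1.57]
force: [-0.5, 0.5, -0.9]
grip_width: 0.08
grip_force: 0.0
[ 0.61507799 -0.28378256  0.20553891] [-4.86347562e-01  5.86377856e-01  1.07805884e+00  3.75010768e-05
  1.47732373e+00 -4.85880444e-01]
```

View pics/z7.png

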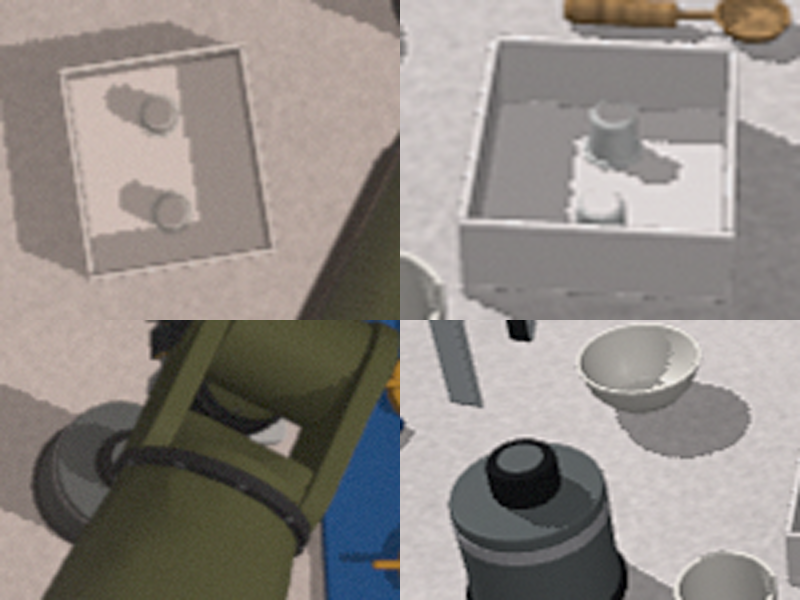

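Both pods stand inside the caddy (lower right at (165,210) and upper at (158,112) in the top crop). The front fingertip is at side pixel about (98,162). I'll check that against the prediction.

Run:
```python
from h import *
p=np.array([.615,-.2838,.2055])
for dz in(0,.034):
 for s in(-1,1): print(dz,s,np.round(px("side",p+[s*.046,0,-.022+dz]),1))
print(px("side",p+[.046,.01,.012]),px("side",p+[.066,0,.012]), pt("side",97.5,161.5,.2175))
```

```text
0 -1 [122.9 151. ]
0 1 [103.  178.3]
0.034 -1 [120.1 137.2]
0.034 1 [ 99.5 164.1]
(np.float64(104.50254246100891), np.float64(164.84636469573326)) (np.float64(94.60843489496048), np.float64(170.54537680805987)) [ 0.65426321 -0.29108475]
```

Scaled: 0.035 m is 0.7, 0.003 m is 0.06.

```bash
python3 shift.py '[{"dx": 0.06,"dz": 0.7},{"dz": 0.7},{"dz": 0.4},{"dz": 0.2},{"dz": 0.06},{}]'; python3 shift.py '[{},{},{},{},{}]' 0.04 25
python3 - <<'E'
from station import ctrl, imaging, hand_in
o=ctrl.get_obs();print(o["ee_pos"],o["force"],o["moment"])
E
```

```text
time_s: 14.9
ee_pos: [0.6157, -0.2815, 0.1031]
eef_rot: [3.14, 0.001, 1.57]
force: [0.1, -0.0, -0.4]
grip_width: 0.0804
grip_force: 0.0
time_s: 15.4
ee_pos: [0.6154, -0.2815, 0.1021]
eef_rot: [3.141, 0.0, 1.57]
force: [-0.4, -1.0, 3.1]
grip_width: 0.0515
grip_force: 25.0
[ 0.61536003 -0.28147472  0.10208896] [-0.39869836 -0.9637348   3.14052039] [-0.0151231  -0.09681922  0.01430697]
```

Gripped at 51.5 mm. I'll try counter-clockwise first, up to 0.4 rad, and watch the moment.

```bash
cat > m.py <<'E'
from station import ctrl, imaging, hand_in
o=ctrl.get_obs();print("M",o["moment"].round(2),o["qpos"].round(3))
E
python3 shift.py '[{"rz": -0.0477},{"rz": -0.0477},{}]'; python3 m.py; python3 shift.py '[{"rz": -0.0477},{"rz": -0.0477},{}]'; python3 m.py
```

```text
time_s: 15.7
ee_pos: [0.6153, -0.2815, 0.102]
eef_rot: [3.141, 0.0, 1.771]
force: [0.6, 0.6, 3.4]
grip_width: 0.0516
grip_force: 25.0
M [-0.01 -0.14  0.03] [-0.483  0.657  1.208 -0.     1.276 -0.684]
time_s: 16.0
ee_pos: [0.6156, -0.2814, 0.102]
eef_rot: [3.141, 0.001, 1.969]
force: [3.9, 0.5, 3.1]
grip_width: 0.0514
grip_force: 25.0
M [ 0.02 -0.68  0.07] [-0.483  0.657  1.207  0.     1.276 -0.881]
```

Scaled: -0.1 rad / 2.0944 = -0.0477.

```bash
python3 shift.py '[{"rz": -0.0477},{"rz": -0.0477},{}]'; python3 m.py; python3 shift.py '[{"rz": -0.0477},{"rz": -0.0477},{}]'; python3 m.py
```

```text
time_s: 16.3
ee_pos: [0.616, -0.2815, 0.1021]
eef_rot: [3.14, 0.002, 2.168]
force: [5.8, 0.1, 1.8]
grip_width: 0.0511
grip_force: 25.0
M [-0.   -1.2  -0.02] [-4.830e-01  6.570e-01  1.207e+00  1.000e-03  1.275e+00 -1.080e+00]
time_s: 16.6
ee_pos: [0.6163, -0.2814, 0.1023]
eef_rot: [3.14, 0.003, 2.368]
force: [6.4, -0.6, 2.2]
grip_width: 0.0513
grip_force: 25.0
M [ 0.09 -1.58  0.03] [-4.830e-01  6.570e-01  1.207e+00  1.000e-03  1.275e+00 -1.280e+00]
```

Moment about z stays near 0 through 0.8 rad with no stop, so the thread is right-hand. I'll turn to 1.05 and lift gently.

Scaled: -0.1 rad / 2.0944 = -0.0477.

```bash
python3 shift.py '[{"rz": -0.0477},{"rz": -0.0477},{"rz": -0.0239},{}]'; python3 m.py; python3 shift.py '[{"dz": -0.06},{"dz": -0.06},{}]'; python3 m.py
```

```text
time_s: 17.0
ee_pos: [0.6167, -0.2812, 0.1025]
eef_rot: [3.14, 0.004, 2.616]
force: [9.5, 0.5, 1.8]
grip_width: 0.0513
grip_force: 25.0
M [ 0.25 -1.95  0.04] [-4.820e-01  6.570e-01  1.207e+00  1.000e-03  1.274e+00 -1.528e+00]
time_s: 17.3
ee_pos: [0.6163, -0.2805, 0.1071]
eef_rot: [3.14, 0.001, 2.615]
force: [11.4, 4.1, -5.3]
grip_width: 0.0515
grip_force: 25.0
M [ 0.58 -2.22 -0.01] [-0.482  0.653  1.202  0.002  1.286 -1.527]
```

Careful with the scale: shifts go in shares of 50 mm and turns go in shares of 120 degrees. That gives: -0.004 m is -0.08, -0.003 m is -0.06.

```bash
python3 shift.py '[{"dx": -0.02,"dy": 0.026,"dz": -0.06},{"dz": -0.08},{}]'; python3 m.py; python3 shift.py '[{"dz": -0.1},{"dz": -0.1},{}]'; python3 m.py
```

```text
time_s: 17.6
ee_pos: [0.6167, -0.2808, 0.1151]
eef_rot: [3.142, 0.0, 2.617]
force: [0.8, 0.8, 0.0]
grip_width: 0.0513
grip_force: 25.0
M [ 0.19 -0.35  0.01] [-0.481  0.648  1.191  0.     1.303 -1.528]
time_s: 17.9
ee_pos: [0.6169, -0.2811, 0.1258]
eef_rot: [-3.141, 0.001, 2.619]
force: [-0.4, -0.1, -0.9]
grip_width: 0.0514
grip_force: 25.0
M [ 0.   -0.14 -0.02] [-0.481  0.638  1.181 -0.     1.321 -1.53 ]
```

Forces are back near zero, so the cap is free. Lifting further.

Scaled: -0.02 m is -0.4, -0.01 m is -0.2.

```bash
python3 shift.py '[{"dz": -0.2},{"dz": -0.4},{"dz": -0.4},{"dz": -0.2},{},{},{},{},{}]'
python3 - <<'E'
from station import ctrl, imaging, hand_in
import cv2,numpy as np
s=imaging.camera("side")["pixels"];t=imaging.camera("top")["pixels"]
cv2.imwrite("pics/z8.png",np.hstack([cv2.resize(s[110:260,60:320],(780,450))]))
E
```

```text
time_s: 18.8
ee_pos: [0.6166, -0.2807, 0.184]
eef_rot: [-3.142, -0.001, 2.62]
force: [-0.3, 0.6, -0.5]
grip_width: 0.0516
grip_force: 25.0
```

View pics/z8.png

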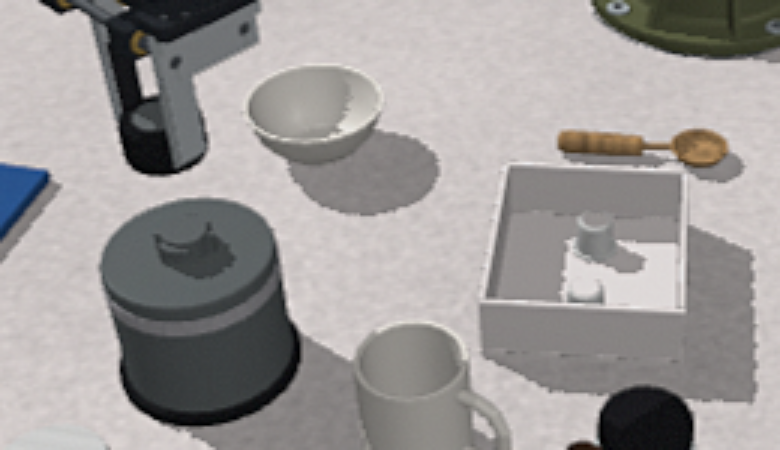

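The cap hangs level in the fingers at crop (163,135), well clear above the bare neck at (185,240), about 80 mm up. The pods are in the caddy, and the mug and bowl are in place.

```bash
python3 -c "
from station import ctrl, imaging, hand_in
print(hand_in())"
```

```text
the job is handed in; nothing more can be done
None
```

The job is handed in, with no verdict shown: both capsules are in the caddy, and the cap (right-hand thread) is unscrewed and held level about 8 cm above the tank. The mug, jar and bowl were left alone.

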